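Take down the stack of machine parts into their trays

ROBOT

A 6-joint arm with a two-finger parallel gripper is mounted at the origin on the work surface. World frame = base frame: x ahead of the robot, y to its left, z up, the work surface at z = 0. Lengths are in m, angles in rad, forces in N, time in s.
With the tool pointing down it reaches from about 0.375 to 0.975 m from the base axis. Payload 3.8 kg.
Tool frame: the origin (TCP) lies at the very end of the fingers, on their centre line; the grasp point (between the pads) lies 19 mm behind it; z points along the fingers, y is the line along which they close (so a half turn about z gives the same grasp; the last joint's range is limited). The gripper opens to 85 mm and grips with 20 to 120 N. Pads are 22 mm wide; open, the fingers measure 114 mm over their backs; the gripper's body (76 mm by 85 mm) begins 54 mm behind the grasp point. The pads swing forward as they close: fully open they stand 13 mm farther back than shut.
Start: joints at [1.286, 0.264, 1.604, -0, 1.274, -0.037], TCP at [0.166, 0.654, 0.231] pointing down, gripper open.
Joint ranges: [-2.63, 2.63], [-0.94, 2.18], [0.31, 2.57], [-1.31, 4.45], [0, 2.66], [-2.55, 2.55]. Speed limits (rad/s): [2.57, 2.57, 3.14, 3.14, 3.14, 3.14].

INTERFACE

Orientations are given as a rotation vector (axis times angle).
In Python, from workcell import bot gives the robot as it stands.
- The arm moves only by the shell command python3 -m creep 'ROWS' [FORCE]. ROWS is JSON, a list of rows, each a list of 5 numbers: the shift along the tool's x, y, z in units of 0.05 m (1.0 is 0.05 m), then the turn about the tool's z in units of 0.1 rad (1.0 is 0.1 rad), then the opening, from 0 (shut) to 1 (fully open). In form: [[tx, ty, tz, spin, hand], ...]. A call has 1 to 20 rows; each row shifts and turns the commanded pose from where the row before left it, along the tool's axes as they then stand; what a row does not reach is not made up. A row lasts 1/8 s, in which the tool goes at most 62.5 mm and 10.7 degrees, less where a joint would pass 70% of its speed; a pose out of reach is approached as far as the arm can. A call with a number of a shift or a turn outside -1 to 1 is refused whole. A call with a gripper value outside its range is refused whole. The fingers move at their own pace and stop on an object; FORCE is the grip in N (left out, the last holds). Time passes only in rows, so rows that do not move let the fingers close. It gives the time, the measured TCP pose, the force, the opening and the grip force at its end, in the units of the state.
- bot.read_state(): the state, without advancing time (a new reading comes with each control period).
- bot.read_camera(name): name is "scene" or "side" or "wrist"; returns a dict with "pixels" (420x560x3 uint8, red, green, blue), "vfov" (degrees; the focal length in pixels is half the picture's height over the tangent of half this angle, whatever the lens; pixels are square), "cx", "cy" (the principal point, pixels), "world_to_cam" (4x4, takes a point from world to camera coordinates). Camera axes: x right, y down, z forward; pixel columns grow to the right and rows downward; lengths in m; the calibration is good to about 2 mm. A picture is of the moment at which its call begins. There is no depth.
- bot.finish_job(): hands the job in; it is judged then, once.
Trained networks look in a picture, given as the dict that the camera call returned (one of the last four; its "shot" number tells which), for a name from the list of things; names that differ only in an ending like _2 or _b are one class to them, and where a whole thing is asked for, a point or a joint stands for the part that bears it (a point fixed in the world has none). Each returns a list of dicts, best first, with "score" (0 to 1); they miss things now and then, are a little off and sometimes report something else, mostly with a low value. They report only what shows in the picture. A call takes as long as a camera call. They do not tell look-alikes from the thing itself.
- bot.look_for(target, picture): "bbox" ([left, top, right, bottom] in pixels, round what is visible of it).
- bot.regions_of(target, picture): "mask" (420x560 bool, what is visible of it) and "bbox" ([left, top, right, bottom] in pixels, round what is visible of it).
The state is a dict: "time": time; "q": joint angles; "joint_vel": joint speeds; "joint_torque": joint torques, N m; "tool_pos": TCP position; "tcp_rot": TCP orientation; "wrist_force": force on the tool from outside, world axes, zero at the start; "torque": the same for the moment, N m; "width": opening from 0.0 (shut) to 1.0 (fully open); "grip_force": force on a finger pad.
Only numpy, scipy, OpenCV 4.12 (cv2) and the standard library are available. Lean on these libraries where they do the work, as an engineer would, in place of code of your own. Each camera call takes 0.05 s, during which the arm holds its last target. There are 200 camera calls.

TASK

Take the stack of four machine parts apart from the top down, one part at a time, and lay each flat and upright in the wooden tray made for its shape: the brass bush in the small round tray, then the hexagon nut in the six-sided tray, then the ball bearing in the large round tray, and last the aluminium block in the oblong tray. Do not let any part tip over or fall on its side, and leave the oil can standing.

Things in the scene. Friction and masses are not known exactly. Their poses are not given: they have to be found in the camera images.
- bush: Plain round brass bush, outside diameter 32 mm, bore 18 mm, height 28 mm, 0.13 kg; topmost in the stack, standing upright on the nut. Origin: centre of its underside, z up along its axis.
- nut: Dark steel hexagon nut, 41 mm across flats (47 mm across corners), 24 mm bore, height 22 mm, 0.17 kg; second from the top, lying flat on the bearing. Origin: centre of its underside, z up along its axis. Its x axis is square to one pair of flats (so the flats repeat every 60 degrees of yaw).
- bearing: Steel ball bearing, outside diameter 62 mm, bore 25 mm, height 24 mm, 0.32 kg, a dark seal ring on its upper face; third from the top, lying flat on the block. Origin: centre of its underside, z up along its axis.
- block: Flat aluminium block, 120 mm (x) by 64 mm (y) by 24 mm high, 0.50 kg, two small dark holes at each end; lowest in the stack, on the bench. Origin: centre of its underside, x along its length, z up.
- bush_tray: Small round plywood tray with dark floor: outside diameter 60 mm, inside 48 mm. Fixed to the bench, floor 4 mm above the bench, rim 6 mm wide with its top 9 mm above the bench. Origin: centre of its underside, z up.
- nut_tray: Six-sided plywood tray with dark floor: 69 mm across flats outside, 57 mm inside; the nut fits at any yaw. Fixed to the bench, floor 4 mm above the bench, rim 6 mm wide with its top 9 mm above the bench. Origin: centre of its underside, z up.
- bearing_tray: Large round plywood tray with dark floor: outside diameter 90 mm, inside 78 mm. Fixed to the bench, floor 4 mm above the bench, rim 6 mm wide with its top 9 mm above the bench. Origin: centre of its underside, z up.
- block_tray: Oblong plywood tray with dark floor: outside 148 mm (x) by 92 mm (y), inside 136 by 80 mm; the block lies lengthwise in it, either way round. x along its length. Fixed to the bench, floor 4 mm above the bench, rim 6 mm wide with its top 9 mm above the bench. Origin: centre of its underside, z up.
- oil_can: Bystander: green oil can with a thin spout, 60 mm diameter, 110 mm high, standing loose on the bench at one of the places among the trays. Origin: centre of its underside. (A yellow tape measure, 65 x 35 x 60 mm, stands at another; the rest of the clutter is at the table's edges, at most 200 mm high.)
There are look-alikes about, which are no part of the job. What is shaped like the bearing_tray but white is not meant.

How it is judged:
By the outcome, as a careful person would: the job done as asked, in the order asked, and still so for the second after the job is handed in, with the robot touching nothing.
It also fails if it takes over 122 s, if anything falls off the work surface, if the arm or the gripper's body presses on something with over 40 N, if the wrist force passes 120 N, or if a joint passes its speed limit or range.

## Working session

There is one attempt and no reset: what is moved stays moved. The work goes in short steps, Python scripts to look and compute and a shell command to move; the robot and the scene stay as the last step left them, time stands still between calls to the robot, and variables do not carry over. Pictures are saved under pics/ and viewed, at most 17 in all, crops included, and the job is handed in when it is done.

```bash
mkdir -p pics
cat > h.py <<'E'
import numpy as np, cv2
from workcell import bot
def ray(p,u,v):
    f=210/np.tan(np.radians(p["vfov"])/2); M=np.array(p["world_to_cam"]); R=M[:3,:3];t=M[:3,3]
    d=R.T@np.array([(u-p["cx"])/f,(v-p["cy"])/f,1]); return -R.T@t,d
def at(p,u,v,z):
    o,d=ray(p,u,v); return o+d*(z-o[2])/d[2]
def proj(p,X):
    f=210/np.tan(np.radians(p["vfov"])/2); M=np.array(p["world_to_cam"]); c=(M[:3,:3]@np.asarray(X).T).T+M[:3,3]
    return c[...,:2]/c[...,2:]*f+[p["cx"],p["cy"]]
def tri(L):
    A=0;b=0
    for o,d in L:
        d=d/np.linalg.norm(d);P=np.eye(3)-np.outer(d,d);A=A+P;b=b+P@o
    return np.linalg.solve(A,b)
def save(p,n): cv2.imwrite("pics/"+n,p["pixels"][:,:,::-1])
N=["bush","nut","bearing","block","bush_tray","nut_tray","bearing_tray","block_tray","oil_can"]
E
python3 - <<'E'
from h import *
s=bot.read_state();print({k:np.round(v,3) for k,v in s.items()})
ps={}
for c in ["scene","side","wrist"]:
    p=bot.read_camera(c); save(p,c+"0.png"); ps[c]=p
    print(c,p["vfov"],p["cx"],p["cy"],np.round(ray(p,p["cx"],p["cy"]),2).tolist())
    for n in N:
        r=bot.regions_of(n,p)
        print(n,[(round(x["score"],2),np.round(x["bbox"]).astype(int).tolist(),np.round(np.array(np.nonzero(x["mask"])).mean(1)[::-1],1).tolist()) for x in r[:3]])
E
```

```text
{'time': np.float64(0.0), 'q': array([ 1.286,  0.265,  1.605, -0.   ,  1.274, -0.037]), 'joint_vel': array([-0.002, -0.   , -0.001, -0.   ,  0.002,  0.   ]), 'joint_torque': array([ 3.0000e-03, -5.1509e+01, -3.6733e+01,  0.0000e+00,  1.3000e-02,
        0.0000e+00]), 'tool_pos': array([0.165, 0.654, 0.23 ]), 'tcp_rot': array([-0.388, -3.117,  0.004]), 'wrist_force': array([-0.133, -0.251, -0.069]), 'torque': array([ 0.042, -0.036,  0.012]), 'grip_force': np.float64(0.0), 'width': np.float64(1.001)}
scene 43.19565095356666 277.23513322787295 211.1275576279553 [[1.39, -0.05, 0.73], [-0.81, 0.04, -0.58]]
bush [(0.83, [222, 198, 240, 216], [230.9, 206.5])]
nut [(0.81, [223, 211, 242, 228], [232.1, 218.9]), (0.54, [260, 279, 300, 310], [278.9, 295.3])]
bearing [(0.64, [218, 218, 246, 238], [232.4, 229.2])]
block [(0.92, [211, 215, 254, 258], [234.1, 240.3])]
bush_tray [(0.86, [139, 198, 168, 218], [155.5, 208.5]), (0.28, [143, 252, 205, 307], [173.0, 279.7])]
nut_tray [(0.66, [260, 280, 299, 312], [278.8, 295.6]), (0.37, [217, 215, 245, 239], [232.2, 229.0])]
bearing_tray [(0.89, [354, 22
[... 431 characters left out ...]
8])]
nut [(0.6, [275, 249, 302, 273], [287.0, 261.7])]
bearing [(0.91, [266, 258, 305, 287], [288.1, 274.0])]
block [(0.95, [248, 260, 323, 298], [284.3, 281.9])]
bush_tray [(0.8, [239, 375, 282, 420], [259.5, 397.8])]
nut_tray []
bearing_tray [(0.93, [143, 210, 192, 240], [166.1, 224.6]), (0.62, [218, 209, 262, 237], [239.7, 223.7]), (0.61, [221, 175, 260, 203], [239.8, 187.5])]
block_tray [(0.63, [332, 279, 444, 342], [387.3, 310.5])]
oil_can [(0.86, [279, 132, 307, 183], [294.0, 162.9])]
wrist 69.43498355206842 282.40406555993314 210.0998112935473 [[0.09, 0.67, 0.37], [0.28, -0.07, -0.96]]
bush []
nut []
bearing []
block []
bush_tray []
nut_tray []
bearing_tray []
block_tray []
oil_can []
```

View pics/scene0.png

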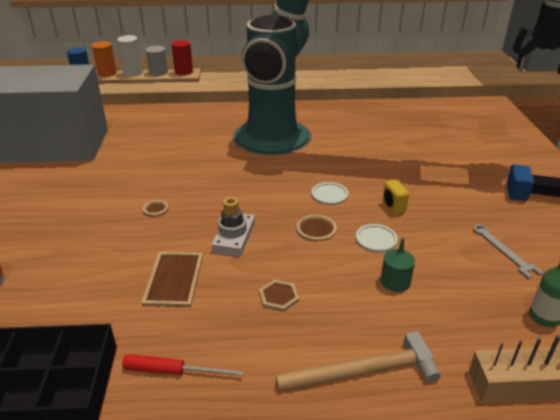

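View pics/side0.png

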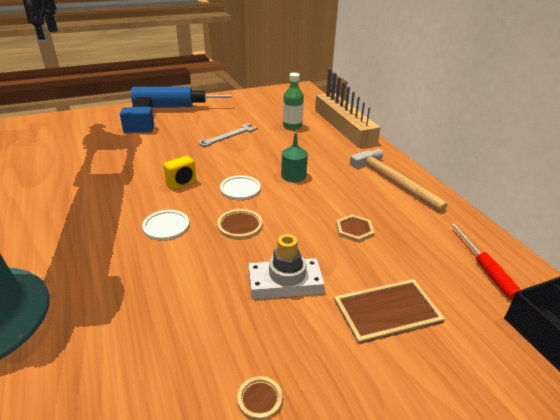

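View pics/wrist0.png

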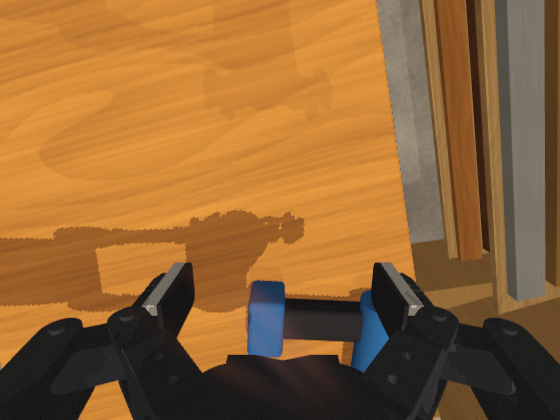

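The scene shows the stack near (232,228) and the trays: bush (155,208), bearing (317,228, brown), nut (279,295), block (173,280). There are two white look-alike plates, and the oil can is at (397,270). The side view agrees: stack at (287,270), bearing tray at (240,224), nut tray at (355,228), block tray at (387,310), bush tray at (260,397). The wrist camera sees only bench and clutter.

```bash
python3 - <<'E'
from h import *
from scipy.spatial.transform import Rotation as Ro
a=bot.read_camera("scene");b=bot.read_camera("side")
# box centres of the two views
P={"bush_tray":((153.5,208),(260.5,397)),"nut_tray":((279.5,295.5),(355,228)),"bearing_tray":((317,228),(240,223.5)),"block_tray":((173.2,279.9),(387.3,310.5)),"bush":((231,207),(287.5,247.5)),"nut":((232.3,219),(287,262)),"bearing":((232.3,228.5),(287,271)),"oil":((397.5,270),(294,163)),"block":((234,240),(285.5,280))}
for n,(u,v) in P.items():
    print(n,tri([ray(a,*u),ray(b,*v)]).round(4), at(a,*u,.006).round(3),at(b,*v,.006).round(3))
s=bot.read_state();print(Ro.from_rotvec(s["tcp_rot"]).as_matrix().round(3))
print("block corners top scene",[at(a,*c,.024)[:2].round(3).tolist() for c in [(226,214),(255,218),(240,249),(211,247)]])
print("block corners top side",[at(b,*c,.024)[:2].round(3).tolist() for c in [(249,265),(317,261),(323,287),(250,291)]])
for n,p in(("s",a),("d",b)):
    c=(232,232) if n=="s" else (287,268)
    cv2.imwrite("pics/z%s.png"%n,cv2.resize(p["pixels"][c[1]-40:c[1]+40,c[0]-50:c[0]+50,::-1],None,fx=7,fy=7,interpolation=2))
E
cd pics; python3 -c "
import cv2;cv2.imwrite('zz.png',cv2.resize(cv2.vconcat([cv2.imread('zs.png'),cv2.imread('zd.png')]),(375,600)))"
```

```text
bush_tray [ 0.3614 -0.2927  0.0049] [ 0.363 -0.293  0.006] [ 0.361 -0.293  0.006]
nut_tray [ 0.6644 -0.0133  0.0017] [ 0.667 -0.012  0.006] [ 0.661 -0.02   0.006]
bearing_tray [0.4559 0.0822 0.0014] [0.46  0.083 0.006] [0.454 0.074 0.006]
block_tray [ 0.6052 -0.2211 -0.0015] [ 0.613 -0.219  0.006] [ 0.6   -0.227  0.006]
bush [ 0.4761 -0.1057  0.0801] [ 0.368 -0.111  0.006] [ 0.513 -0.028  0.006]
nut [ 0.4764 -0.1048  0.0486] [ 0.416 -0.107  0.006] [ 0.497 -0.064  0.006]
bearing [ 0.4785 -0.1047  0.026 ] [ 0.452 -0.106  0.006] [ 0.488 -0.085  0.006]
oil [0.6344 0.2193 0.0309] [0.607 0.229 0.006] [0.653 0.259 0.006]
block [ 0.4804 -0.1004 -0.0021] [ 0.493 -0.102  0.006] [ 0.476 -0.105  0.006]
[[-0.969  0.245 -0.   ]
 [ 0.245  0.969 -0.   ]
 [ 0.    -0.    -1.   ]]
block corners top scene [[0.421, -0.12], [0.44, -0.055], [0.546, -0.087], [0.537, -0.148]]
block corners top side [[0.425, -0.066], [0.538, -0.099], [0.519, -0.159], [0.406, -0.124]]
```

View pics/zd.png

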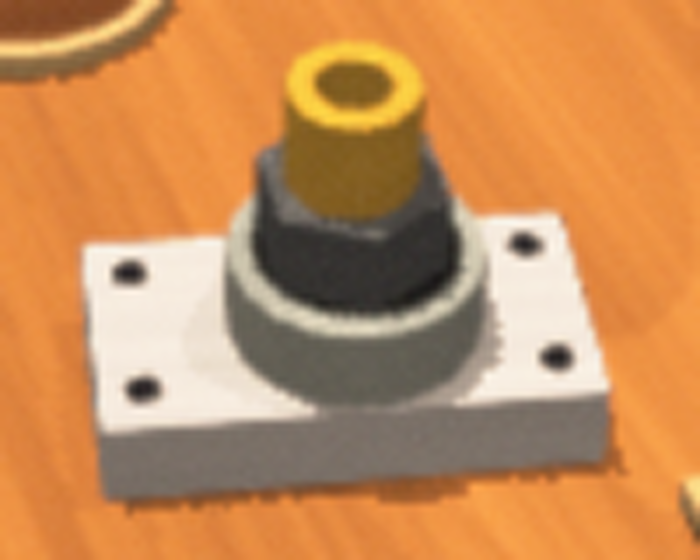

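The stack is at about (0.477, −0.105). The block's yaw is about −16°, close to the present tool yaw of −14°, so I will move the wrist camera over the stack without turning.

```bash
python3 -m creep '[[-0.9,-0.68,0,0,1],[-0.9,-0.68,0,0,1],[-0.9,-0.68,0,0,1],[-0.9,-0.68,0,0,1],[-0.9,-0.68,0,0,1],[-0.9,-0.68,0,0,1],[-0.9,-0.68,0,0,1],[-0.9,-0.68,0,0,1],[-0.31,-0.965,0,0,1],[-0.31,-0.965,0,0,1],[-0.31,-0.965,0,0,1],[-0.31,-0.965,0,0,1],[-0.31,-0.965,0,0,1],[-0.31,-0.965,0,0,1],[-0.31,-0.965,0,0,1],[-0.31,-0.965,0,0,1],[0,0,0,0,1],[0,0,0,0,1]]' 40
cat >> h.py <<'E'
from scipy.spatial.transform import Rotation as Ro
def go(x,y,z=None):
    s=bot.read_state();R=Ro.from_rotvec(s["tcp_rot"]).as_matrix();t=s["tool_pos"]
    print("tcp",t.round(4),"yawy",np.degrees(np.arctan2(-R[0,1],R[1,1])).round(2),"need",((R.T@(np.array([x,y,t[2] if z is None else z])-t))/.05).round(2))
def seg(p,n,k=2):
    r=bot.regions_of(n,p)
    for x in r[:k]: print(n,round(x["score"],2),np.round(x["bbox"]).astype(int).tolist(),np.round(np.array(np.nonzero(x["mask"])).mean(1)[::-1],1).tolist())
    return r
E
python3 - <<'E'
from h import *
p=bot.read_camera("wrist");save(p,"w1.png")
for n in N[:4]: seg(p,n)
go(.477,-.105)
s=bot.read_state();print(s["q"].round(2))
E
```

```text
time: 3.85
tool_pos: [0.4732, -0.102, 0.2312]
tcp_rot: [-0.39, -3.117, -0.001]
wrist_force: [-0.7, -0.1, 0.1]
width: 0.999
grip_force: 0.0
bush 0.73 [264, 188, 299, 219] [279.3, 201.1]
nut 0.56 [260, 172, 304, 216] [283.9, 188.6]
bearing 0.78 [254, 161, 310, 215] [281.0, 184.1]
block 0.66 [254, 133, 315, 235] [283.3, 175.7]
tcp [ 0.4734 -0.1011  0.2313] yawy -14.08 need [-0.09 -0.06 -0.  ]
[-0.26 -0.1   2.    0.    1.25 -1.59]
```

View pics/w1.png

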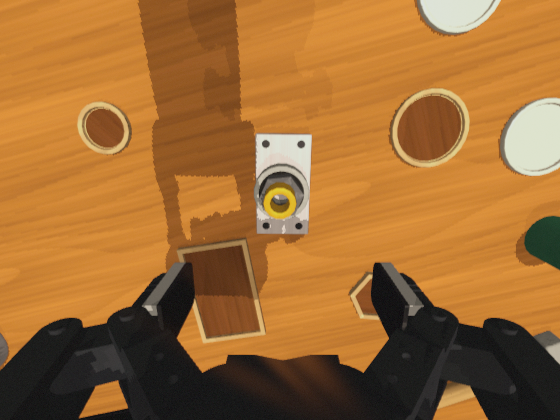

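The wrist view shows the stack near the centre (bush ring 280,202), with the block aligned with the image columns. The trays are bush (104,128), bearing (430,127), block (222,290), and nut partly hidden at (370,297). I need a closer look for the nut's flats and exact positions.

Run:
```python
from h import *
p=bot.read_camera("wrist")
c=p["pixels"][125:240,225:340,::-1];cv2.imwrite("pics/z1.png",cv2.resize(c,None,fx=5,fy=5,interpolation=2))
print("bush top",at(p,280,202,.098).round(4))
print("block",[at(p,*c,.024)[:2].round(4).tolist() for c in [(256,135),(312,135),(308,234),(256,234)]])
for n,u in {"bush_tray":(104,128),"bearing_tray":(430,127.5),"block_tray":(222,290.5)}.items(): print(n,at(p,*u,.008).round(4))
for n in N[4:8]: seg(p,n,3)
```

```text
bush top [ 0.4739 -0.1025  0.098 ]
block [[0.4112, -0.115], [0.4264, -0.054], [0.5415, -0.0843], [0.5259, -0.1467]]
bush_tray [ 0.3611 -0.2862  0.008 ]
bearing_tray [0.4526 0.0828 0.008 ]
block_tray [ 0.6002 -0.2169  0.008 ]
bush_tray 0.93 [75, 98, 132, 153] [103.3, 127.3]
nut_tray 0.75 [348, 268, 378, 321] [363.4, 298.0]
bearing_tray 0.74 [495, 97, 559, 180] [532.5, 139.3]
bearing_tray 0.73 [419, 2, 499, 37] [455.6, 14.2]
bearing_tray 0.66 [390, 89, 468, 167] [428.9, 128.2]
block_tray 0.8 [178, 237, 261, 340] [223.4, 290.5]
block_tray 0.51 [254, 160, 310, 214] [280.9, 183.3]
```

View pics/z1.png

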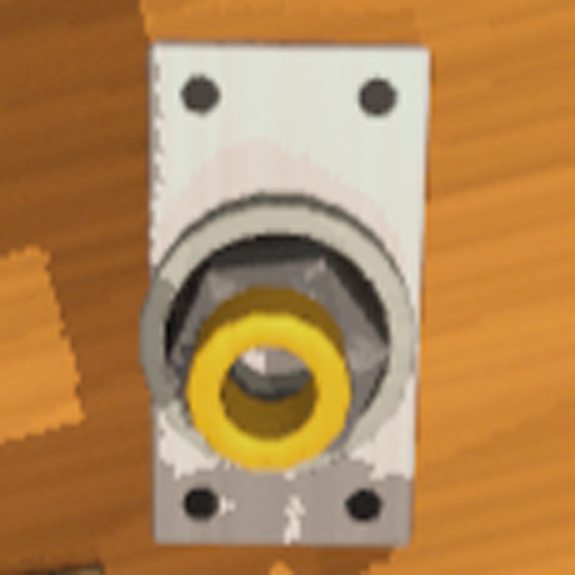

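```bash
python3 -m creep '[[-0.03,-0.03,0.8,0,1],[0,0,0.8,0,1],[0,0,0.8,0,1],[0,0,0.5,0,1],[0,0,0.3,0,1],[0,0,0,0,1],[0,0,0,0,0.3],[0,0,0,0,0.3],[0,0,0,0,0.3],[0,0,0,0,0.3],[0,0,0,0,0.2],[0,0,0,0,0.2],[0,0,0,0,0.2],[0,0,0,0,0.2]]' 40
```

```text
time: 6.1
tool_pos: [0.4753, -0.1043, 0.0725]
tcp_rot: [0.388, 3.116, -0.001]
wrist_force: [-1.6, -0.5, 6.2]
width: 0.365
grip_force: 39.5
```

```bash
python3 -m creep '[[0,0,-0.2,0,0.2],[0,0,-0.5,0,0.2],[0,0,-0.5,0,0.2],[0.26,-0.83,0,0,0.2],[0.26,-0.83,0,0,0.2],[0.26,-0.83,0,0,0.2],[0.26,-0.83,0,0,0.2],[0.26,-0.83,0,0,0.2],[0,0,0,0,0.2],[0,0,0,0,0.2]]'
python3 - <<'E'
from h import *
p=bot.read_camera("wrist");save(p,"w2.png")
for n in ["bush","bush_tray"]: seg(p,n)
a=bot.read_camera("scene");b=bot.read_camera("side")
q=bot.read_state();print(q["width"])
ra=seg(a,"bush_tray",1);rb=seg(b,"bush_tray",1)
seg(a,"bush",1);seg(b,"bush",1)
go(.361,-.289)
E
```

```text
time: 7.35
tool_pos: [0.3604, -0.2889, 0.1312]
tcp_rot: [-0.39, -3.117, -0.001]
wrist_force: [0.4, 0.0, -1.0]
width: 0.356
grip_force: 40.1
bush 0.58 [246, 240, 320, 325] [282.5, 282.1]
bush 0.46 [473, 247, 560, 324] [505.3, 278.6]
bush_tray 0.55 [250, 171, 315, 234] [282.1, 201.9]
0.3621754373797055
bush_tray 0.71 [142, 198, 169, 218] [155.1, 208.4]
bush_tray 0.89 [238, 376, 285, 420] [259.4, 397.9]
bush 0.44 [139, 150, 152, 165] [146.1, 157.7]
bush 0.49 [247, 314, 253, 340] [247.9, 326.7]
tcp [ 0.3608 -0.2889  0.1313] yawy -14.14 need [-0. -0. -0.]
```

View pics/w2.png

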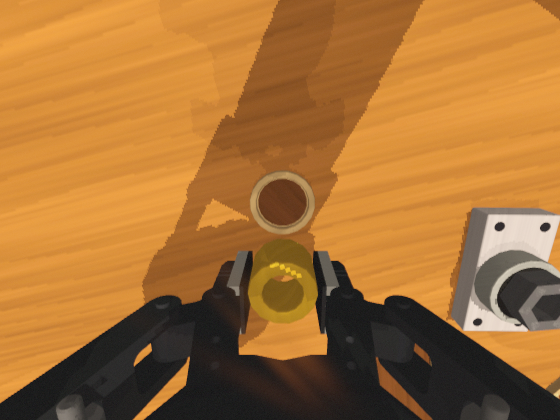

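The bush hangs upright in the pads at (282,282), and its tray is fully visible at (282,202).

Run:
```python
from h import *
p=bot.read_camera("wrist")
t=at(p,282.5,203,.008);print(t.round(4));go(t[0],t[1],.008)
s=bot.read_state();x=s["tool_pos"]
print("bush top seen vs expected",proj(p,[[x[0],x[1],x[2]+.0255]]).round(1))
c=p["pixels"][200:340,440:560,::-1];cv2.imwrite("pics/z2.png",cv2.resize(c,None,fx=4,fy=4,interpolation=2))
```

```text
[ 0.3601 -0.2876  0.008 ]
tcp [ 0.3608 -0.289   0.1313] yawy -14.15 need [0.02 0.02 2.47]
bush top seen vs expected [[280.5 294.9]]
```

View pics/z2.png

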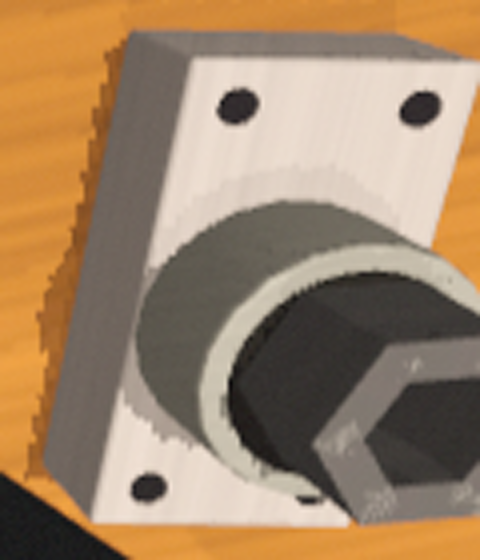

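```bash
python3 -m creep '[[0,0,0.7,0,0.2],[0,0,0.7,0,0.2],[0,0,0.5,0,0.2],[0,0,0.3,0,0.2],[0,0,0.16,0,0.2],[0,0,0.06,0,0.2],[0,0,0,0,0.2],[0,0,0,0,0.2]]'
```

```text
time: 8.85
tool_pos: [0.3612, -0.2898, 0.0111]
tcp_rot: [0.388, 3.116, -0.002]
wrist_force: [0.7, -0.0, -1.4]
width: 0.362
grip_force: 40.1
```

```bash
python3 -m creep '[[0,0,0.03,0,0.2],[0,0,0.03,0,0.2],[0,0,0,0,0.2],[0,0,0,0,0.2]]'
```

```text
time: 9.35
tool_pos: [0.3609, -0.2896, 0.0075]
tcp_rot: [0.388, 3.117, -0.001]
wrist_force: [0.2, 0.5, -0.4]
width: 0.364
grip_force: 41.6
```

```bash
python3 -m creep '[[0,0,0,0,0.5],[0,0,0,0,0.7],[0,0,0,0,0.7],[0,0,-0.3,0,0.7],[0,0,-0.7,0,0.7],[0,0,-0.9,0,0.7],[0,0,-0.6,0,1],[-0.26,0.83,-0.3,0,1],[-0.26,0.83,-0.3,0,1],[-0.26,0.83,-0.3,0,1],[-0.26,0.83,-0.3,0,1],[-0.26,0.83,-0.2,0,1],[0,0,0,0,1],[0,0,0,0,1]]'
python3 - <<'E'
from h import *
p=bot.read_camera("wrist")
r=seg(p,"nut",1);seg(p,"bush",1)
c=p["pixels"][120:240,220:340,::-1];cv2.imwrite("pics/z3.png",cv2.resize(c,None,fx=5,fy=5,interpolation=2))
go(.475,-.1035)
a=bot.read_camera("side");seg(a,"bush");a=bot.read_camera("scene");seg(a,"bush")
E
```

```text
time: 11.1
tool_pos: [0.4742, -0.1041, 0.2027]
tcp_rot: [0.387, 3.118, -0.001]
wrist_force: [-0.9, -0.6, -0.2]
width: 0.998
grip_force: 0.0
nut 0.86 [259, 176, 309, 227] [283.1, 201.4]
bush 0.84 [59, 115, 105, 144] [82.5, 128.7]
tcp [ 0.4736 -0.1048  0.202 ] yawy -14.28 need [-0.02  0.03 -0.  ]
bush 0.82 [249, 374, 277, 408] [260.2, 391.0]
bush 0.64 [147, 198, 161, 211] [154.5, 203.5]
bush 0.33 [216, 217, 246, 239] [232.5, 229.6]
```

View pics/z3.png

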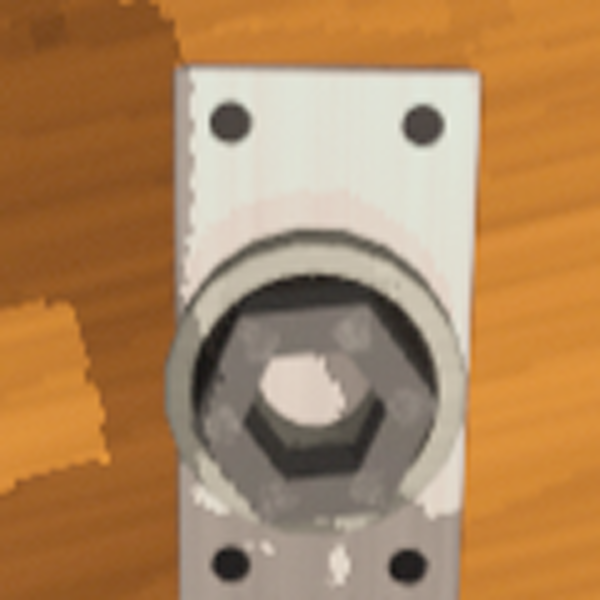

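The nut's top hexagon is clear, with its centre at px (283,202); its top edge is nearly horizontal, so the flats lie about ±30° from the finger line. The bush stands in its tray.

Run:
```python
from h import *
p=bot.read_camera("wrist")
Z=np.array([(243,312),(372,303),(437,400),(388,512),(255,520),(200,415)])/5+[220,120]
W=np.array([at(p,*u,.07)[:2] for u in Z]);c=W.mean(0);d=W-c
print(c,np.linalg.norm(d,axis=1).round(4))
a=np.degrees(np.arctan2(d[:,1],d[:,0]));print(a.round(1))
ph=np.angle(np.exp(6j*np.radians(a)).sum())/6;n=np.degrees(ph)+30
print("flat normals",[(n+60*k) for k in range(-3,3)])
go(c[0],c[1],.055); s=bot.read_state();R=Ro.from_rotvec(s["tcp_rot"]).as_matrix();print("tool y dir",np.degrees(np.arctan2(R[1,1],R[0,1])),s["q"].round(2))
```

```text
[ 0.47510287 -0.10324731] [0.0233 0.0232 0.0228 0.0243 0.0245 0.0218]
[-159.   139.3   81.5   20.6  -42.6 -102.6]
flat normals [np.float64(-130.45287721972232), np.float64(-70.45287721972232), np.float64(-10.452877219722332), np.float64(49.54712278027767), np.float64(109.54712278027768), np.float64(169.54712278027768)]
tcp [ 0.4741 -0.1046  0.2021] yawy -14.26 need [-0.01  0.03  2.94]
tool y dir 75.73706397908204 [-0.27 -0.08  2.03 -0.    1.19 -1.59]
```

```bash
python3 -m creep '[[-0.01,0.03,0.4,0.914,1],[0,0,0.5,0.914,1],[0,0,0.5,0.914,1],[0,0,0.5,0.914,1],[0,0,0.5,0.914,1],[0,0,0.4,0,1],[0,0,0.22,0,1],[0,0,0,0,1],[0,0,0,0,0.4],[0,0,0,0,0.4],[0,0,0,0,0.4],[0,0,0,0,0.3],[0,0,0,0,0.3],[0,0,0,0,0.3],[0,0,0,0,0.3]]' 40
python3 - <<'E'
from h import *
go(.475,-.1035)
E
```

```text
time: 13.38
tool_pos: [0.4763, -0.103, 0.0525]
tcp_rot: [1.084, 2.947, 0.0]
wrist_force: [-0.4, 0.0, 6.7]
width: 0.469
grip_force: 41.2
tcp [ 0.4763 -0.103   0.0525] yawy -40.38 need [ 0.01 -0.03 -0.  ]
```

```bash
python3 -m creep '[[0,0,-0.2,0,0.3],[0,0,-0.6,0,0.3],[0,0,-0.6,0,0.3],[-0.34,0.76,-0.2,0,0.3],[-0.34,0.76,0,0,0.3],[-0.34,0.76,0,0,0.3],[-0.34,0.76,0,0,0.3],[-0.34,0.76,0,0,0.3],[0,0,0,0,0.3],[0,0,0,0,0.3]]'
python3 - <<'E'
from h import *
p=bot.read_camera("wrist");save(p,"w3.png")
r=seg(p,"nut_tray",2);seg(p,"nut",2)
x=r[0]["bbox"];t=at(p,(x[0]+x[2])/2,(x[1]+x[3])/2,.008);print(t.round(4));go(t[0],t[1],.0045)
b=bot.read_camera("side");rb=seg(b,"nut_tray",1)
E
```

```text
time: 14.62
tool_pos: [0.662, -0.0131, 0.1305]
tcp_rot: [-1.083, -2.947, 0.002]
wrist_force: [-0.9, -0.2, -1.5]
width: 0.466
grip_force: 41.0
nut_tray 0.87 [243, 160, 325, 238] [283.0, 200.4]
nut_tray 0.72 [0, 206, 153, 340] [73.8, 273.5]
nut 0.72 [237, 226, 326, 330] [282.5, 278.1]
[ 0.6587 -0.0078  0.008 ]
tcp [ 0.6619 -0.0136  0.1311] yawy -40.42 need [0.12 0.05 2.53]
nut_tray 0.8 [340, 214, 378, 239] [354.8, 228.1]
```

View pics/w3.png

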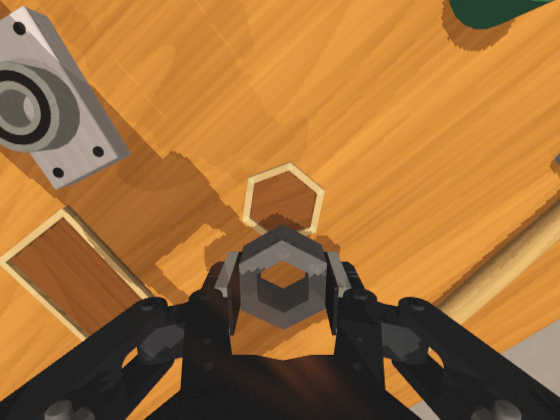

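The nut is held square. The tray's hexagon corners give a centre of about (284,206), which is right under the tool.

```bash
python3 -m creep '[[0.03,0.05,0.7,0,0.3],[0,0,0.7,0,0.3],[0,0,0.5,0,0.3],[0,0,0.3,0,0.3],[0,0,0.16,0,0.3],[0,0,0.05,0,0.3],[0,0,0,0,0.3],[0,0,0,0,0.3]]'
```

```text
time: 15.88
tool_pos: [0.6645, -0.0102, 0.0119]
tcp_rot: [1.084, 2.947, 0.001]
wrist_force: [-1.0, 0.7, -1.3]
width: 0.466
grip_force: 41.0
```

```bash
python3 -m creep '[[0,0,0.03,0,0.3],[0,0,0,0,0.3],[0,0,0,0,0.3]]'
```

```text
time: 16.25
tool_pos: [0.6636, -0.0102, 0.0093]
tcp_rot: [-1.084, -2.949, 0.0]
wrist_force: [0.2, -0.0, -2.0]
width: 0.474
grip_force: 41.0
```

```bash
python3 -m creep '[[0,0,0,0,0.6],[0,0,0,0,0.75],[0,0,0,0,0.75],[0,0,-0.3,0,0.75],[0,0,-0.7,0,0.75],[0,0,-0.9,0,0.75],[0,0,-0.6,0,1],[0.33,-0.77,-0.2,0,1],[0.33,-0.77,-0.3,0,1],[0.33,-0.77,-0.3,0,1],[0.33,-0.77,-0.3,0,1],[0.33,-0.77,-0.3,0,1],[0,0,0,-0.914,1],[0,0,0,-0.914,1],[0,0,0,-0.914,1],[0,0,0,-0.914,1],[0,0,0,-0.914,1],[0,0,0,0,1],[0,0,0,0,1]]'
python3 - <<'E'
from h import *
p=bot.read_camera("wrist");save(p,"w4.png")
r=seg(p,"bearing",2);seg(p,"block",1)
x=r[0]["bbox"]
go(.475,-.1035)
for n in ("side","scene"):
    a=bot.read_camera(n);seg(a,"nut",1);seg(a,"nut_tray",1);seg(a,"bearing_tray",3)
E
```

```text
time: 18.62
tool_pos: [0.4762, -0.1034, 0.205]
tcp_rot: [0.39, 3.116, -0.0]
wrist_force: [0.1, 0.8, -0.3]
width: 1.0
grip_force: 0.0
bearing 0.87 [253, 162, 314, 226] [281.4, 194.2]
tcp [ 0.4761 -0.1034  0.2045] yawy -14.24 need [ 0.02 -0.01 -0.  ]
nut 0.62 [345, 212, 368, 235] [355.2, 222.5]
nut_tray 0.86 [338, 219, 376, 240] [355.0, 231.6]
bearing_tray 0.88 [221, 179, 262, 199] [240.2, 187.4]
bearing_tray 0.87 [142, 211, 192, 241] [165.4, 224.8]
bearing_tray 0.79 [218, 209, 261, 241] [239.5, 223.9]
nut 0.82 [269, 282, 290, 304] [280.6, 292.1]
nut_tray 0.81 [256, 285, 302, 309] [278.7, 299.3]
bearing_tray 0.93 [356, 225, 398, 253] [376.6, 238.2]
bearing_tray 0.84 [312, 182, 345, 206] [329.6, 193.4]
bearing_tray 0.76 [298, 216, 336, 242] [316.2, 228.1]
```

View pics/w4.png

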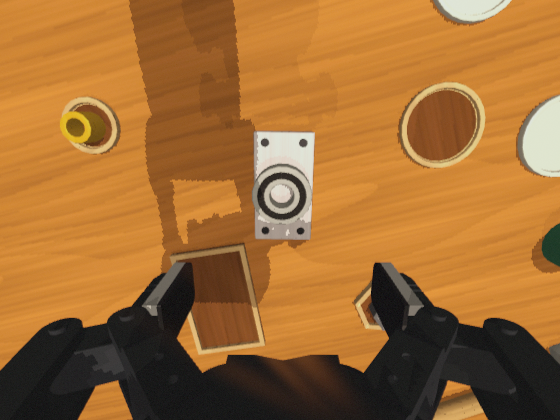

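The bush stands in its tray at (77,127). The bearing is centred at (283,193) on the block, whose corners are at (255,131) to (311,239). The bearing tray is at (443,125), and the block tray's corners are at (170,254), (245,243), (265,344) and (199,354).

Run:
```python
from h import *
p=bot.read_camera("wrist")
b=at(p,283,193.5,.048);print("bearing",b.round(4));go(b[0],b[1],.031)
t=at(p,443,125,.008);print("btray",t.round(4))
for n,C,z in(("block",[(255,131),(315,131),(311,239.5),(255,239.5)],.024),("tray",[(245,243),(265,344),(199,354),(170,254)],.009)):
    W=np.array([at(p,*c,z)[:2] for c in C]);print(n,W.mean(0).round(4),[np.degrees(np.arctan2(*(d[::-1]))).round(1) for d in (W[1]-W[0],W[2]-W[1],W[3]-W[2],W[0]-W[3])],[np.linalg.norm(W[i]-W[i-1]).round(3) for i in range(4)])
```

```text
bearing [ 0.4746 -0.1014  0.048 ]
tcp [ 0.4761 -0.1034  0.2042] yawy -14.2 need [0.04 0.03 3.46]
btray [0.4526 0.0821 0.008 ]
block [ 0.4747 -0.1002] [np.float64(75.9), np.float64(-14.5), np.float64(-104.2), np.float64(164.4)] [np.float64(0.121), np.float64(0.062), np.float64(0.121), np.float64(0.064)]
tray [ 0.6021 -0.2162] [np.float64(-5.7), np.float64(-93.9), np.float64(174.9), np.float64(84.8)] [np.float64(0.093), np.float64(0.148), np.float64(0.091), np.float64(0.15)]
```

```bash
python3 -m creep '[[0.03,0.02,0.8,0,1],[0,0,0.8,0,1],[0,0,0.8,0,1],[0,0,0.6,0,1],[0,0,0.3,0,1],[0,0,0.16,0,1],[0,0,0,0,1],[0,0,0,0,0.6],[0,0,0,0,0.6],[0,0,0,0,0.6],[0,0,0,0,0.5],[0,0,0,0,0.5],[0,0,0,0,0.5]]' 50
```

```text
time: 20.85
tool_pos: [0.4762, -0.1027, 0.0335]
tcp_rot: [0.388, 3.115, -0.001]
wrist_force: [-2.7, -1.0, 7.4]
width: 0.701
grip_force: 51.9
```

```bash
python3 -m creep '[[0,0,-0.2,0,0.5],[0,0,-0.6,0,0.5],[0,0,-0.6,0,0.5],[0.27,0.694,-0.5,0,0.5],[0.27,0.694,0,0,0.5],[0.27,0.694,0,0,0.5],[0.27,0.694,0,0,0.5],[0.27,0.694,0,0,0.5],[0,0,0,0,0.5],[0,0,0,0,0.5]]'
python3 - <<'E'
from h import *
p=bot.read_camera("wrist");save(p,"w5.png")
r=seg(p,"bearing_tray",3);seg(p,"bearing",2);go(.4545,.0825,.0135)
for x in r:
    b=x["bbox"];print(at(p,(b[0]+b[2])/2,(b[1]+b[3])/2,.008).round(4))
E
```

```text
time: 22.1
tool_pos: [0.4517, 0.0826, 0.1264]
tcp_rot: [-0.387, -3.118, 0.001]
wrist_force: [-0.0, 0.8, -3.8]
width: 0.699
grip_force: 55.6
bearing_tray 0.88 [242, 3, 360, 92] [297.9, 39.5]
bearing_tray 0.8 [229, 158, 333, 224] [281.0, 191.8]
bearing_tray 0.78 [374, 172, 478, 265] [427.3, 217.3]
bearing 0.6 [220, 208, 345, 338] [282.6, 274.9]
tcp [0.452  0.0819 0.1263] yawy -14.26 need [-0.05  0.02  2.26]
[0.3318 0.1286 0.008 ]
[0.4389 0.0853 0.008 ]
[0.4954 0.207  0.008 ]
```

View pics/w5.png

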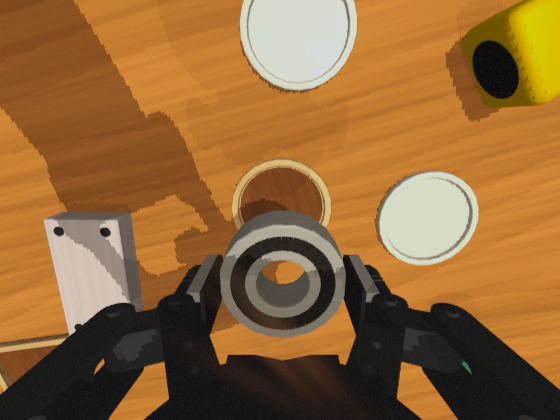

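The bearing is held level over the brown (right) tray centred at about (282,205). The white look-alikes are to the side.

```bash
python3 -m creep '[[-0.03,0.02,0.7,0,0.5],[0,0,0.7,0,0.5],[0,0,0.4,0,0.5],[0,0,0.25,0,0.5],[0,0,0.1,0,0.5],[0,0,0.05,0,0.5],[0,0,0,0,0.5],[0,0,0,0,0.5]]'
```

```text
time: 23.25
tool_pos: [0.4544, 0.0834, 0.017]
tcp_rot: [0.388, 3.116, 0.001]
wrist_force: [0.1, 0.3, -3.1]
width: 0.699
grip_force: 55.6
```

```bash
python3 -m creep '[[0,0,0.02,0,0.5],[0,0,0,0,0.5],[0,0,0,0,0.5]]'
```

```text
time: 23.62
tool_pos: [0.4537, 0.0834, 0.0153]
tcp_rot: [0.388, 3.117, 0.0]
wrist_force: [-0.5, 0.6, -3.7]
width: 0.697
grip_force: 55.6
```

```bash
python3 -m creep '[[0,0,0.02,0,0.5],[0,0,0,0,0.5],[0,0,0,0,0.9],[0,0,0,0,1],[0,0,0,0,1],[0,0,0,0,1],[0,0,-0.3,0,1],[0,0,-0.7,0,1],[0,0,-0.9,0,1],[0,0,-0.4,0,1],[-0.264,-0.694,-0.2,0,1],[-0.264,-0.694,-0.3,0,1],[-0.264,-0.694,-0.3,0,1],[-0.264,-0.694,-0.3,0,1],[-0.264,-0.694,-0.3,0,1],[0,0,0,0,1],[0,0,0,0,1]]'
python3 - <<'E'
from h import *
p=bot.read_camera("wrist");save(p,"w6.png")
r=seg(p,"bearing",2);x=seg(p,"block",1)[0]
c=cv2.approxPolyDP(max(cv2.findContours(x["mask"].astype(np.uint8),0,1)[0],key=cv2.contourArea),6,True)[:,0];print(c.tolist())
W=np.array([at(p,*u,.024)[:2] for u in c]);print(W.mean(0))
go(.475,-.1005)
E
```

```text
time: 25.75
tool_pos: [0.4748, -0.1008, 0.1996]
tcp_rot: [0.389, 3.117, 0.001]
wrist_force: [-0.6, 0.2, -0.5]
width: 0.996
grip_force: 0.0
bearing 0.61 [413, 93, 485, 162] [450.7, 128.3]
block 0.78 [251, 134, 318, 245] [281.1, 186.8]
[[253, 134], [253, 241], [305, 243], [313, 136]]
[ 0.47506831 -0.10132143]
tcp [ 0.4745 -0.1     0.1988] yawy -14.13 need [-0.01 -0.01 -0.  ]
```

View pics/w6.png

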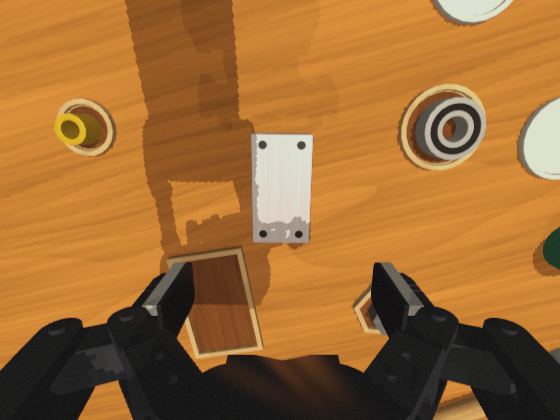

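The bearing (453,128) and bush (75,130) sit in their trays, and the bare block is centred under the tool.

```bash
python3 -m creep '[[0,0,0.8,0.1,1],[0,0,0.8,0,1],[0,0,0.8,0,1],[0,0,0.7,0,1],[0,0,0.5,0,1],[0,0,0.2,0,1],[0,0,0.08,0,1],[0,0,0,0,1],[0,0,0,0,0.7],[0,0,0,0,0.6],[0,0,0,0,0.6],[0,0,0,0,0.5],[0,0,0,0,0.5],[0,0,0,0,0.5]]' 60
```

```text
time: 27.65
tool_pos: [0.4764, -0.1016, 0.0069]
tcp_rot: [0.403, 3.113, -0.001]
wrist_force: [-1.1, 0.2, 5.6]
width: 0.733
grip_force: 66.4
```

```bash
python3 -m creep '[[0,0,-0.2,0,0.5],[0,0,-0.6,0,0.5],[0,0,-0.6,0,0.5],[0,0,-0.6,0,0.5],[-0.76,-0.4,-0.4,0,0.5],[-0.76,-0.4,0,0,0.5],[-0.76,-0.4,0,0,0.5],[-0.76,-0.4,0,0,0.5],[0,0,0,-0.82,0.5],[0,0,0,-0.82,0.5],[0,0,0,0,0.5],[0,0,0,0,0.5]]'
python3 - <<'E'
from h import *
p=bot.read_camera("wrist");save(p,"w7.png")
seg(p,"block_tray",2);seg(p,"block",2)
go(.603,-.218,.011)
for k in ("scene","side"):
    a=bot.read_camera(k);seg(a,"block_tray",1);seg(a,"block",1)
E
```

```text
time: 29.15
tool_pos: [0.6012, -0.2169, 0.1251]
tcp_rot: [-0.149, -3.137, -0.0]
wrist_force: [0.6, 0.4, -5.4]
width: 0.734
grip_force: 67.7
block_tray 0.87 [223, 122, 333, 146] [279.2, 135.2]
block 0.94 [207, 149, 362, 360] [282.5, 248.5]
block 0.64 [225, 126, 334, 149] [279.3, 135.2]
tcp [ 0.6015 -0.217   0.1253] yawy -5.4 need [-0.03 -0.02  2.29]
block_tray 0.55 [142, 253, 204, 307] [172.8, 280.2]
block 0.73 [144, 205, 182, 254] [164.8, 229.9]
block_tray 0.58 [330, 283, 440, 342] [387.6, 310.7]
block 0.77 [351, 226, 450, 274] [390.9, 250.6]
```

View pics/w7.png

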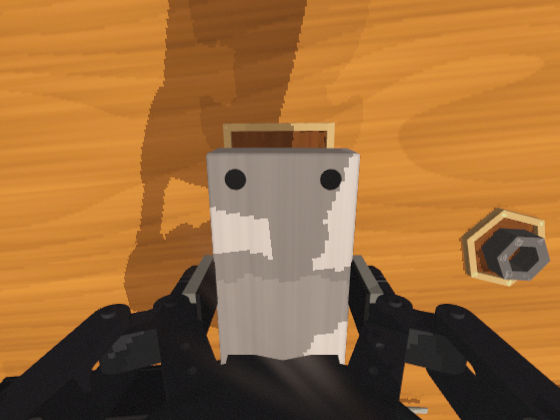

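The block is level and parallel with the tray: the tray's near-robot edge runs at row 124, columns 224 to 334. The nut lies in its tray at (515,250).

Run:
```python
from h import *
p=bot.read_camera("wrist")
a=at(p,223.5,124,.009)[:2];b=at(p,334.5,123,.009)[:2];m=(a+b)/2;e=(b-a)/np.linalg.norm(b-a)
print(np.linalg.norm(b-a),np.degrees(np.arctan2(-e[0],e[1])));c=m+.074*np.array([e[1],-e[0]]);print(c)
go(*c,.011)
B=[at(p,*u,.1253+.0171)[:2] for u in((208,154),(359,154))];print("block end",(sum(B)/2).round(4), np.linalg.norm(B[1]-B[0]))
s=bot.read_state()["tool_pos"];print("expected end",s[:2]-.06*np.array([e[1],-e[0]]))
```

```text
0.09129076489409262 -4.806790199173636
[ 0.60500856 -0.21855711]
tcp [ 0.6017 -0.2171  0.1253] yawy -5.38 need [-0.07 -0.02  2.29]
block end [ 0.5416 -0.2102] 0.06200690108914481
expected end [ 0.54191231 -0.21211407]
```

```bash
python3 -m creep '[[-0.06,-0.03,0.7,0,0.5],[0,0,0.7,0,0.5],[0,0,0.4,0,0.5],[0,0,0.25,0,0.5],[0,0,0.1,0,0.5],[0,0,0.07,0,0.5],[0,0,0,0,0.5],[0,0,0,0,0.5]]'
```

```text
time: 30.65
tool_pos: [0.6052, -0.2192, 0.0152]
tcp_rot: [0.147, 3.137, -0.001]
wrist_force: [0.6, -0.6, -4.2]
width: 0.73
grip_force: 67.6
```

```bash
python3 -m creep '[[0,0,0.04,0,0.5],[0,0,0,0,0.5],[0,0,0,0,0.5]]'
```

```text
time: 31.02
tool_pos: [0.6045, -0.2189, 0.0123]
tcp_rot: [-0.147, -3.138, -0.0]
wrist_force: [0.4, 0.3, -5.0]
width: 0.733
grip_force: 67.7
```

```bash
python3 -m creep '[[0,0,0.02,0,0.5],[0,0,0,0,0.5],[0,0,0,0,0.8],[0,0,0,0,1],[0,0,0,0,1],[0,0,-0.2,0,1],[0,0,-0.5,0,1],[0,0,-0.9,0,1],[0,0,-0.9,0,1],[0,0,-0.9,0,1],[0.9,0,-0.5,0,1],[0.9,0,0,0,1],[0.9,0,0,0,1],[0,0,0,0,1],[0,0,0,0,1]]'
python3 - <<'E'
from h import *
a=bot.read_camera("scene");b=bot.read_camera("side")
A=a["pixels"][170:330,100:430,::-1];B=b["pixels"][120:420,140:460,::-1]
A=cv2.resize(A,(330*2,320));B=cv2.resize(B,(0,0),fx=.9,fy=.9)
o=np.zeros((600,660,3),np.uint8);o[:320]=A;o[325:325+B.shape[0],:B.shape[1]]=B
cv2.imwrite("pics/fin.png",o)
for k in N[:4]: seg(a,k,1);seg(b,k,1)
E
```

```text
time: 32.9
tool_pos: [0.4709, -0.2066, 0.2074]
tcp_rot: [0.148, 3.136, -0.001]
wrist_force: [0.5, 0.3, -0.5]
width: 1.0
grip_force: 0.0
bush 0.49 [144, 198, 162, 213] [154.4, 203.8]
bush 0.68 [248, 375, 276, 408] [260.1, 391.3]
nut 0.64 [270, 282, 291, 304] [279.9, 291.9]
nut 0.79 [345, 213, 368, 237] [355.6, 222.9]
bearing 0.84 [303, 210, 330, 237] [317.6, 224.2]
bearing 0.74 [222, 207, 254, 233] [239.1, 218.2]
block 0.93 [151, 253, 194, 302] [173.5, 274.8]
block 0.93 [345, 279, 431, 330] [388.0, 304.4]
```

View pics/fin.png

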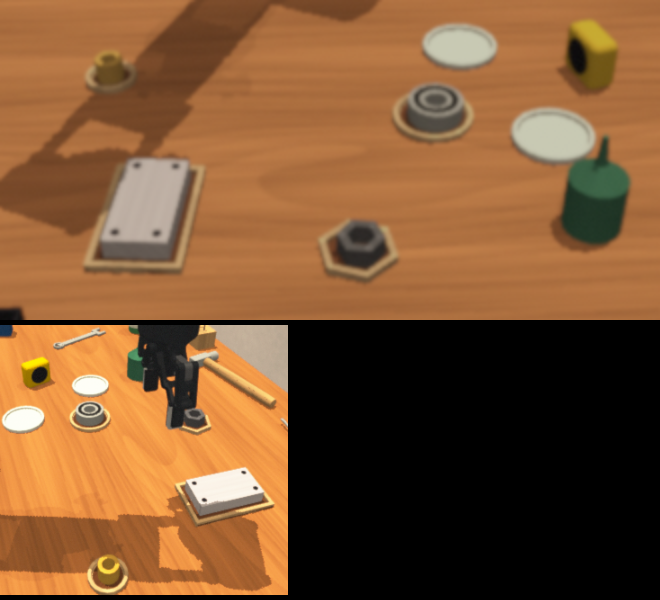

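All four parts lie flat inside their trays (bush, nut, bearing and block), and the oil can is standing.

```bash
python3 -c "
from workcell import bot;print(bot.finish_job())"
```

```text
the job is handed in; nothing more can be done
None
```

Bush, nut, bearing and block were moved in that order and each lies flat and upright in its own tray; the oil can still stands, and the job was handed in after about 33 s of robot time (the judge's result was not shown).

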